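# Balance the offset lever over the free fixture

### The arm

A 6-joint arm with a two-finger parallel gripper is mounted at the origin on the work surface. World frame = base frame: x ahead of the robot, y to its left, z up, the work surface at z = 0. Lengths are in m, angles in rad, forces in N, time in s.
With the tool pointing down it reaches from about 0.425 to 0.95 m from the base axis. Payload 3.5 kg.
Tool frame: the origin (TCP) lies on the centre line of the jaws, within the pads' length; the fingertips stand 17 mm ahead of it and the grasp point (between the pads) lies 2 mm behind it; z points along the fingers, y is the line along which they close (so a half turn about z gives the same grasp; the last joint's range is limited). The gripper opens to 85 mm and grips with 20 to 120 N. Pads are 22 mm wide; open, the fingers measure 114 mm over their backs; the gripper's body (76 mm by 85 mm) begins 54 mm behind the grasp point. The pads swing forward as they close: fully open they stand 13 mm farther back than shut.
Start: joints at [-1.379, 0.286, 1.577, -0, 1.279, -0.15], TCP at [0.226, -0.636, 0.248] pointing down, gripper open.
Joint ranges: [-2.77, 2.77], [-0.9, 2.22], [0.21, 2.48], [-1.53, 4.67], [0.24, 2.81], [-2.84, 2.84]. Speed limits (rad/s): [2.79, 2.79, 3.14, 3.14, 3.14, 3.14].

### API

Orientations are given as a unit quaternion [w, x, y, z].
In Python, from rig import env, viewer, order, spotter gives the robot as it stands. The module is installed in compiled form; this text tells all that it offers.
- The arm moves only by the shell command python3 -m inch 'ROWS' [FORCE]. ROWS is JSON, a list that holds one entry, the list of rows, each a list of 7 numbers: the shift along the world's x, y, z in cm, then the turn, a rotation vector about the world's x, y, z in units of 5 degrees (1.0 is 5 degrees), then the opening, from 0 (shut) to 1 (fully open). A call has 1 to 10 rows; each row is the pose to reach, as a shift and turn from the pose commanded when the call began; what a row does not reach only later rows make up. A row lasts 1/12 s, in which the tool goes at most 41.7 mm and 7.16 degrees, less where a joint would pass 70% of its speed; a pose out of reach is approached as far as the arm can. A call with a gripper value outside its range is refused whole. The fingers move at their own pace and stop on an object; FORCE is the grip in N (left out, the last holds). Time passes only in rows, so rows that repeat a pose let the fingers close. It gives the time, the measured TCP pose, the force, the opening and the grip force at its end, in the units of the state.
- env.get_state(): the state, without advancing time (a new reading comes with each control period).
- viewer.get_image(name): name is "scene" or "top"; returns the picture (480x640x3 uint8, red, green, blue); there is no depth.
- viewer.camera_params(name): a dict with "intrinsics" (3x3 intrinsics, pixels), "D" ([k1, k2, p1, p2, k3] as OpenCV has them; the pictures are not rectified), "camera_from_world" (4x4, takes a point from world to camera coordinates). Camera axes: x right, y up, looking along -z (the intrinsics and any distortion apply to the point x, -y, -z); pixel columns grow to the right and rows downward; lengths in m; the calibration is good to about 2 mm. A picture is of the moment at which its call begins. camera_params takes no time and is no camera call.
- order.finish_job(): hands the job in; it is judged then, once.
Trained networks look in the newest picture that a camera, given by its name, has taken for a name from the list of things; names that differ only in an ending like _2 or _b are one class to them, and where a whole thing is asked for, a point or a joint stands for the part that bears it (a point fixed in the world has none). Each returns a list of dicts, best first, with "score" (0 to 1); they miss things now and then, are a little off and sometimes report something else, mostly with a low value. They report only what shows in the picture. A call takes as long as a camera call. They do not tell look-alikes from the thing itself.
- spotter.spot_in(camera, label): "box" ([left, top, width, height] as shares, 0 to 1, of the picture: columns of its width, rows of its height, round what is visible of it).
- spotter.outline_of(camera, label): "mask" (480x640 bool, what is visible of it) and "box" ([left, top, width, height] as shares, 0 to 1, of the picture: columns of its width, rows of its height, round what is visible of it).
The state is a dict: "time": time; "joint_pos": joint angles; "dq": joint speeds; "effort": joint torques, N m; "ee_pos": TCP position; "tool_rot": TCP orientation; "wrist_force": force on the tool from outside, world axes, zero at the start; "moment": the same for the moment, N m; "gripper_width": finger opening in m; "finger_force": force on a finger pad.
Only numpy, scipy, OpenCV 4.12 (cv2) and the standard library are available. Lean on these libraries where they do the work, as an engineer would, in place of code of your own. Each camera call takes 0.05 s, during which the arm holds its last target. There are 200 camera calls.

### The job

Pick up the cast offset lever that lies loose on the bench, gripping its arm at its balance point, and hold it level and still about 10 cm above the empty one of the two fixtures on the router bed, turned the way it will sit: big boss over the upright post, small end over the little square rest. Finish while holding it there: do not lower it or let go. Leave the straight link and the collet nut beside it where they lie.

Things in the scene. Friction and masses are not known exactly. Their poses are not given: they have to be found in the camera images.
- lever_balance (a point): Balance point of the loose offset lever (bare aluminium casting on the bench, 0.4 to 0.65 kg, 190 mm between end axes), on its straight arm 58 mm from the big boss's axis, half-way up the arm, 24 mm above the lever's underside. Arm 22 mm wide, 24 mm high, its underside 12 mm above the lever's. x along the arm to the small end, y across, z up.
- lever_boss (a point): Axis of the loose lever's big round boss (56 mm diameter, 42 mm high, 26 mm through-bore), 24 mm above its underside; same axes as lever_balance.
- lever_tail (a point): Axis of the loose lever's small round end (28 mm diameter, 38 mm high), 24 mm above its underside; same axes.
- left_post (a point): Left (+y) fixture: foot of its upright post (23 mm diameter, 26 mm high) amid a round steel seat (66 mm), at the seat face's height, 40 mm above the bench. The lever's boss goes round the post, its underside on the seat face. x points to the square rest, z up. The two fixtures are alike, fixed, parallel, 124 mm apart on one aluminium bed 300 x 270 mm.
- left_rest (a point): Left fixture: top centre of the square steel rest (34 mm) for the small end, 190 mm from the post, at the seat face's height. Between post and rest, on the +y side, stands a low swing clamp, its top 55 mm above the seat face: shut over the arm on the fixture in use, turned aside on the empty one.
- right_post (a point): Right (-y) fixture, like the left: foot of its post, at the seat face's height.
- right_rest (a point): Right fixture, like the left: top centre of its square rest.
- clamped_lever_mid (a point): The other lever, of the same shape, already clamped in one of the two fixtures (either one): the point of its arm 58 mm from its boss axis, 24 mm above its underside (64 mm above the bench). The fixture it sits in is in use. It is fixed.
- link_mid (a point): Bystander: centre of a straight aluminium link, 158 mm long, 28 mm wide, 20 mm high, with two equal ends, lying on the bench about 10 cm beside the loose lever, on its right (lever's -y side). x along it.
- collet_nut_mid (a point): Bystander: centre of a dark steel collet nut, 36 mm diameter, 24 mm high, lying near the loose lever's boss on the lever's +y side.
Not all that is in view belongs to the job. Leave any blue look-alike of the part that bears lever_balance alone.

How it is judged:
On the way:
1. the lever is lifted clear of the bench, gripped at its balance point (height (world z) of lever_balance above 0.05 m and contact force between lever and the fingers above 2 N and x of the grasp point in the frame of lever_balance between -0.02 and 0.02 m), for 0.2 s.
At the end, for the whole second after the job is handed in: Ended holding the lever in the fingers within 20 mm of its balance point, level to 0.10 rad, at rest, underside 60 to 140 mm above the empty fixture's seat face, boss and small end each within 20 mm sideways of its post and rest, touching no bed, clamp or other lever (((horizontal distance between clamped_lever_mid and right_post below 0.09 m and horizontal distance between lever_boss and left_post below 0.02 m and horizontal distance between lever_tail and left_rest below 0.02 m) or (horizontal distance between clamped_lever_mid and left_post below 0.09 m and horizontal distance between lever_boss and right_post below 0.02 m and horizontal distance between lever_tail and right_rest below 0.02 m)) and height (world z) of lever_balance between 0.124 and 0.204 m and angle between lever_balance's own z axis and vertical below 0.1 rad and x of the grasp point in the frame of lever_balance between -0.02 and 0.02 m and contact force between lever and the fingers above 2 N and contact force between lever and bed below 0.1 N and contact force between lever and clamped_lever below 0.1 N and contact force between lever and open_clamp below 0.1 N and linear speed of lever below 0.03 m/s and angular speed of lever below 0.2 rad/s); the arm keeps its last pose, push and grip.
It fails at once if a bystander beside the lever is moved more than 30 mm (distance of any of link_mid, collet_nut_mid from where it was at the start of the episode above 0.03 m).
It fails at once if the loose lever knocks hard against the bed, the clamps or the clamped lever (contact force between lever and bed above 15 N or contact force between lever and clamped_lever above 15 N or contact force between lever and open_clamp above 15 N).
It also fails if it takes over 35 s, if anything falls off the work surface, if the arm or the gripper's body presses on something with over 40 N, if the wrist force passes 120 N, or if a joint passes its speed limit or range.

## Working session

There is one attempt and no reset: what is moved stays moved. The work goes in short steps, Python scripts to look and compute and a shell command to move; the robot and the scene stay as the last step left them, time stands still between calls to the robot, and variables do not carry over. Pictures are saved under pics/ and viewed, at most 10 in all, crops included, and the job is handed in when it is done.

```bash
mkdir -p pics
cat > h.py <<'E'
import numpy as np, cv2
from rig import env, viewer, order, spotter
def cam(n):
    p=viewer.camera_params(n); return np.array(p["intrinsics"],float),np.array(p["D"],float),np.array(p["camera_from_world"],float)
def px2w(n,uv,z):
    K,D,T=cam(n); q=cv2.undistortPoints(np.array([[uv]],float),K,D)[0,0]
    R=T[:3,:3]; o=-R.T@T[:3,3]; d=R.T@np.array([q[0],-q[1],-1]); return o+d*(z-o[2])/d[2]
def w2px(n,P):
    K,D,T=cam(n); c=(T[:3,:3]@np.atleast_2d(P).T).T+T[:3,3]
    c=c*[1,-1,-1]; return cv2.projectPoints(c,np.zeros(3),np.zeros(3),K,D)[0][:,0]
def save(n,f):
    im=viewer.get_image(n); cv2.imwrite(f,im[:,:,::-1]); return im
E
python3 - <<'E'
from h import *
for n in("top","scene"):
    save(n,f"pics/{n}0.png")
    K,D,T=cam(n); print(n,K[0,0],D,-T[:3,:3].T@T[:3,3])
    for l in("lever_balance","clamped_lever_mid","link_mid","collet_nut_mid"):
        for r in spotter.outline_of(n,l)[:3]:
            m=r["mask"]; ys,xs=np.nonzero(m); print(n,l,round(r["score"],2),xs.mean().round(),ys.mean().round(),xs.min(),xs.max(),ys.min(),ys.max(),m.sum())
E
```

```text
top 524.3826912442426 [-0.03356542  0.          0.          0.          0.        ] [ 0.36130916 -0.05074322  1.04675487]
top lever_balance 0.65 463.0 358.0 393 512 333 383 1828
top lever_balance 0.57 413.0 220.0 383 443 160 268 1793
top clamped_lever_mid 0.63 211.0 236.0 189 233 170 290 2138
top link_mid 0.9 457.0 189.0 434 481 154 223 968
top link_mid 0.29 187.0 230.0 107 267 147 313 17580
top collet_nut_mid 0.69 413.0 219.0 382 444 159 268 1946
top collet_nut_mid 0.63 396.0 276.0 387 405 267 284 261
scene 460.10961534932454 [-0.1131872  0.         0.         0.         0.       ] [ 0.88288723 -0.3808228   0.84343847]
scene lever_balance 0.96 262.0 336.0 212 323 303 373 2279
scene lever_balance 0.62 152.0 268.0 103 213 239 296 1994
scene clamped_lever_mid 0.84 395.0 202.0 359 433 163 250 1965
scene link_mid 0.61 241.0 398.0 201 281 376 420 1153
scene collet_nut_mid 0.7 241.0 398.0 201 281 376 420 1113
scene collet_nut_mid 0.55 241.0 289.0 233 249 281 297 238
```

View pics/top0.png

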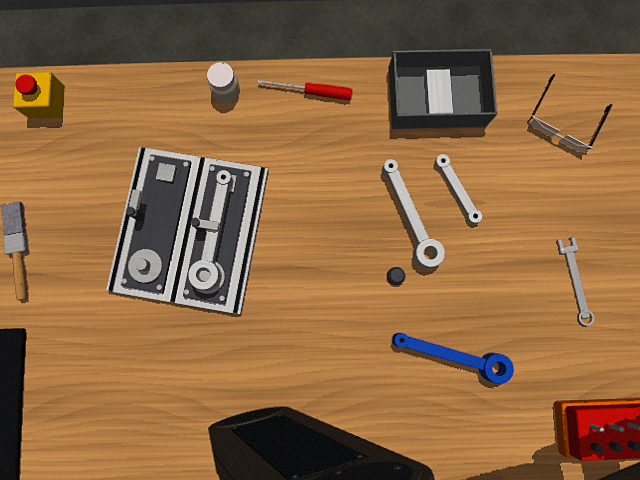

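View pics/scene0.png

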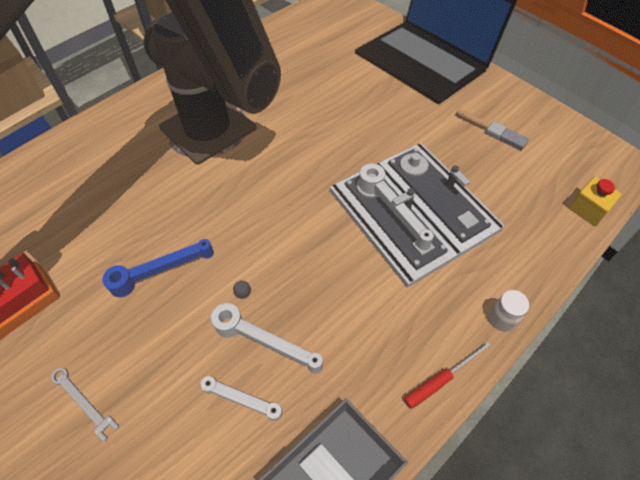

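Top view: two lever-shaped things lie loose. The blue one at (463,358) is the look-alike. The bare aluminium one, boss (430,253) and small end (391,166), fits: nut at (396,276) beside its boss, link at (457,189) on its right. In the bed the right fixture (boss 206,275) holds a lever; the left (post 145,265, rest 165,172) is empty. I'll confirm this in an enlarged crop.

Run:
```python
from h import *
t=cv2.imread("pics/top0.png"); s=cv2.imread("pics/scene0.png")
z=lambda im,x,y,w,h,k:cv2.resize(im[y:y+h,x:x+w],None,fx=k,fy=k,interpolation=cv2.INTER_CUBIC)
a=z(t,370,145,130,150,4)  # 520x600
b=z(t,110,150,70,150,4)   # 280x600
cv2.imwrite("pics/c1.png",np.hstack([a,b]))
for nm,uv,zz in(("boss",(430,253),.042),("tail",(391,166),.038),("post",(145,265),.066),("seat",(145,266),.04),("rest",(165.5,172),.04),("nut",(396,275),.024),("link1",(443,160.5),.02),("link2",(475.5,216),.02),("clboss",(206,275),.082),("cltail",(223,177),.078)):
    P=px2w("top",uv,zz); print(nm,P.round(4),w2px("scene",P).round(1))
print(env.get_state())
```

```text
boss [ 0.4873 -0.285   0.042 ] [[223.9 314.2]]
tail [ 0.6645 -0.2187  0.038 ] [[312.3 358.7]]
post [0.4755 0.2589 0.066 ] [[411.1 157. ]]
seat [0.4766 0.267  0.04  ] [[412.1 163.1]]
rest [0.6635 0.2303 0.04  ] [[466.1 218.8]]
nut [ 0.4479 -0.2199  0.024 ] [[240.1 284.4]]
link1 [ 0.6789 -0.3284  0.02  ] [[271.6 408.9]]
link2 [ 0.5622 -0.3862  0.02  ] [[206.1 382. ]]
clboss [0.4522 0.1403 0.082 ] [[368.6 173.2]]
cltail [0.6391 0.1094 0.078 ] [[424.6 233.9]]
{'time': 0.5, 'joint_pos': array([-1.37897922e+00,  2.86346880e-01,  1.57674332e+00, -6.74980497e-06,
        1.27857350e+00, -1.49981713e-01]), 'dq': array([ 0.00010666, -0.00175112, -0.00064821, -0.00120191, -0.00066701,
        0.00095967]), 'effort': array([-2.76400378e-04, -4.05461061e+01, -2.92555922e+01, -1.69601317e-04,
        1.12881458e-03,  5.59124672e-06]), 'ee_pos': array([ 0.22628128, -0.63591459,  0.24827009]), 'tool_rot': array([-3.54497960e-05,  9.85432038e-01,  1.70069682e-01, -3.97413531e-06]), 'wrist_force': array([0.01132061, 1.13071551, 0.72705921]), 'moment': array([0.01337604, 0.03293562, 0.04619553]), 'finger_force': 0.0, 'gripper_width': 0.08541868909704609}
```

View pics/c1.png

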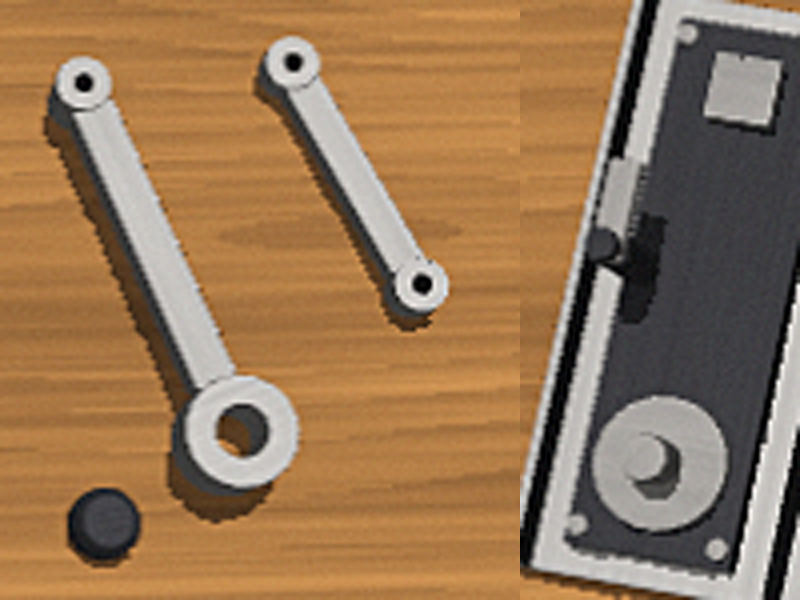

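The crop confirms it: bare aluminium lever, big boss at (430,253) and small end (391,165) in the top picture. Their distance of 189 mm matches the 190 mm given. The link is on its right and the nut by the boss. The left fixture is empty with its clamp turned aside. Lever yaw is about 20.5° and fixture yaw about -11°. I'll move to hover over the balance point.

```bash
python3 -m inch '[[[31.5,37.1,-10,0,0,0.2,1],[31.5,37.1,-10,0,0,0.2,1],[31.5,37.1,-10,0,0,0.2,1],[31.5,37.1,-10,0,0,0.2,1],[31.5,37.1,-10,0,0,0.2,1],[31.5,37.1,-10,0,0,0.2,1],[31.5,37.1,-10,0,0,0.2,1],[31.5,37.1,-10,0,0,0.2,1],[31.5,37.1,-10,0,0,0.2,1],[31.5,37.1,-10,0,0,0.2,1]]]' 60
python3 - <<'E'
from h import *
print(env.get_state()['ee_pos'])
P=dict(boss=((430.1,252.6),.042),tail=((390.6,165.4),.038),seat=((145,265.6),.04),rest=((165.3,172.3),.04))
for k,(uv,z) in P.items(): print(k,px2w("top",uv,z).round(4),w2px("scene",px2w("top",uv,z)).round(1))
s=cv2.imread("pics/scene0.png")
z=lambda x,y:cv2.resize(s[y:y+150,x:x+100],None,fx=4,fy=4,interpolation=cv2.INTER_CUBIC)
# a: lever(200..330,290..380) ; b: fixture
a=cv2.resize(s[295:385,205:335],None,fx=6,fy=6,interpolation=cv2.INTER_CUBIC)[:,:780]
cv2.imwrite("pics/c2.png",a)
E
```

```text
time: 1.33
ee_pos: [0.4915, -0.3232, 0.1645]
tool_rot: [0.0, 0.984, 0.179, 0.0]
wrist_force: [1.3, -0.0, 0.2]
gripper_width: 0.0851
finger_force: 0.0
[ 0.49152624 -0.32318376  0.16450134]
boss [ 0.488  -0.2852  0.042 ] [[224.  314.6]]
tail [ 0.6657 -0.218   0.038 ] [[313.1 358.9]]
seat [0.4773 0.267  0.04  ] [[412.4 163.3]]
rest [0.6629 0.2307 0.04  ] [[466.  218.5]]
```

View pics/c2.png

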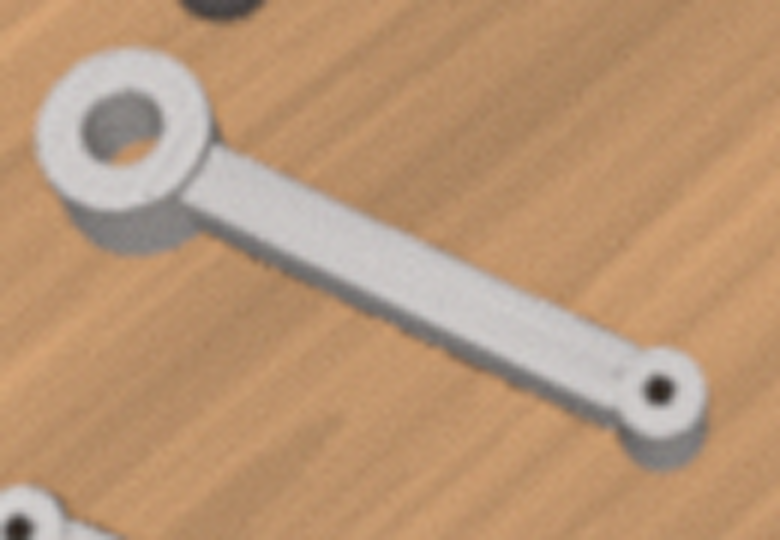

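Scene crop: boss centre at about (225.6,316.6) and small end at about (314.7,359.9). These are within about 2 px (3 mm) of what the top view predicts, so the balance point is at about (0.542,-0.265).

```bash
python3 -m inch '[[[5.1,5.9,-6,0,0,0,1],[5.1,5.9,-6,0,0,0,1],[5.1,5.9,-6,0,0,0,1],[5.1,5.9,-6,0,0,0,1]]]'
python3 - <<'E'
from h import *
save("top","pics/t2.png"); s=save("scene","pics/s2.png")[:,:,::-1].copy()
cv2.imwrite("pics/c3.png",cv2.resize(s[230:430,170:370],None,fx=3,fy=3,interpolation=cv2.INTER_CUBIC))
E
```

```text
time: 1.67
ee_pos: [0.541, -0.2624, 0.1011]
tool_rot: [-0.002, 0.984, 0.181, -0.002]
wrist_force: [-0.1, -0.0, -0.7]
gripper_width: 0.0855
finger_force: 0.0
```

View pics/c3.png

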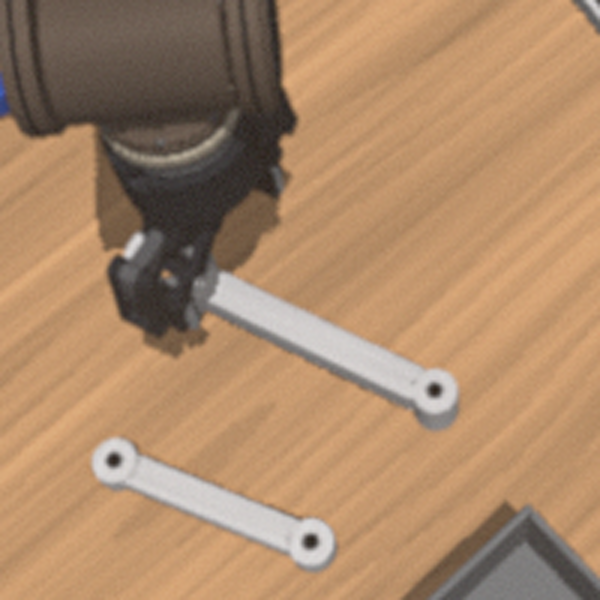

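The crop shows the gripper straddling the arm at (160,270), next to the boss, with the small end free at (435,390). The jaws clear both the link and the nut. Now I'll descend and close.

```bash
python3 -m inch '[[[0.1,-0.1,-3,0,0,0,1],[0.1,-0.1,-5,0,0,0,1],[0.1,-0.1,-6.5,0,0,0,1],[0.1,-0.1,-7.5,0,0,0,1],[0.1,-0.1,-7.5,0,0,0,1],[0.1,-0.1,-7.5,0,0,0,1]]]' 60
```

```text
time: 2.27
ee_pos: [0.5425, -0.2683, 0.0305]
tool_rot: [0.001, 0.984, 0.178, 0.0]
wrist_force: [0.2, -0.6, -0.2]
gripper_width: 0.0855
finger_force: 0.0
```

```bash
python3 -m inch '[[[0,0.3,-0.5,0,0,0,1],[0,0.3,-0.5,0,0,0,0.5],[0,0.3,-0.5,0,0,0,0],[0,0.3,-0.5,0,0,0,0],[0,0.3,-0.5,0,0,0,0],[0,0.3,-0.5,0,0,0,0],[0,0.3,-0.5,0,0,0,0],[0,0.3,-0.5,0,0,0,0],[0,0.3,-0.5,0,0,0,0],[0,0.3,-0.5,0,0,0,0]]]' 80; python3 -m inch '[[[0,0,0,0,0,0,0],[0,0,0,0,0,0,0],[0,0,0,0,0,0,0]]]'
```

```text
time: 3.1
ee_pos: [0.5432, -0.2644, 0.0254]
tool_rot: [0.001, 0.984, 0.179, 0.001]
wrist_force: [0.7, -1.5, 4.5]
gripper_width: 0.021
finger_force: 79.8
time: 3.35
ee_pos: [0.5432, -0.2645, 0.0254]
tool_rot: [0.001, 0.984, 0.179, 0.001]
wrist_force: [0.3, -1.0, 5.5]
gripper_width: 0.0205
finger_force: 79.9
```

```bash
python3 -m inch '[[[0,0,1,0,0,0,0],[0,0,3,0,0,0,0],[0,0,5.5,0,0,0,0],[0,0,8,0,0,0,0],[0,0,10.5,0,0,0,0],[0,0,13,0,0,0,0],[0,0,15,0,0,0,0],[0,0,16,0,0,0,0],[0,0,16,0,0,0,0],[0,0,16,0,0,0,0]]]'
python3 - <<'E'
from h import *
s=save("scene","pics/s3.png")[:,:,::-1].copy()
print(env.get_state()["moment"])
cv2.imwrite("pics/c4.png",cv2.resize(s[180:430,150:450],None,fx=2,fy=2))
E
```

```text
time: 4.18
ee_pos: [0.5415, -0.263, 0.1829]
tool_rot: [-0.001, 0.984, 0.179, -0.001]
wrist_force: [-0.4, 0.7, -5.4]
gripper_width: 0.0211
finger_force: 78.9
[-0.00298589 -0.02804687  0.02552036]
```

View pics/c4.png

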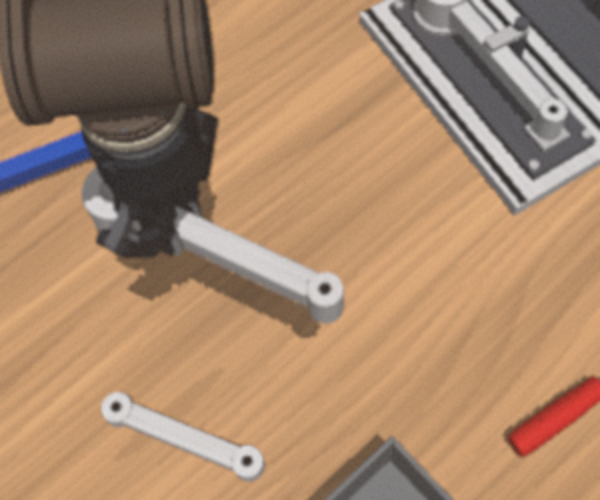

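The crop shows the lever level in the jaws and clear of the bench (small end at about (325,289), shadow displaced); link untouched. I'll carry it over to the left fixture.

```bash
python3 -m inch '[[[0,1,0,0,0,-0.1,0],[-0.1,3,0,0,0,-0.4,0],[-0.1,6,0,0,0,-0.8,0],[-0.2,9,0,0,0,-1.2,0],[-0.2,12,0,0,0,-1.6,0],[-0.3,15,0,0,0,-2,0],[-0.3,18,0,0,0,-2.4,0],[-0.3,21,0,0,0,-2.8,0],[-0.4,24,0,0,0,-3.2,0],[-0.4,27,0,0,0,-3.6,0]]]' && python3 -m inch '[[[0,3,0,0,0,-0.4,0],[-0.1,6,0,0,0,-0.8,0],[-0.1,9,0,0,0,-1.2,0],[-0.2,12,0,0,0,-1.5,0],[-0.2,15,0,0,0,-1.9,0],[-0.3,18,0,0,0,-2.2,0],[-0.3,21,0,0,0,-2.5,0],[-0.3,23,0,0,0,-2.7,0],[-0.3,24.5,0,0,0,-2.8,0],[-0.3,25,0,0,0,-2.8,0]]]' && python3 -m inch '[[[0,0,0,0,0,0,0],[0,0,0,0,0,0,0],[0,0,0,0,0,0,0]]]'
```

```text
time: 5.07
ee_pos: [0.5366, 0.0085, 0.1824]
tool_rot: [-0.001, 1.0, 0.021, -0.002]
wrist_force: [0.5, -0.3, -5.5]
gripper_width: 0.0204
finger_force: 78.9
time: 5.9
ee_pos: [0.5335, 0.2586, 0.1823]
tool_rot: [0.0, 0.995, -0.098, -0.002]
wrist_force: [-0.7, -0.8, -5.0]
gripper_width: 0.0206
finger_force: 78.9
time: 6.15
ee_pos: [0.5351, 0.2552, 0.1837]
tool_rot: [0.001, 0.995, -0.1, -0.001]
wrist_force: [0.1, -0.8, -5.5]
gripper_width: 0.0206
finger_force: 78.9
```

```bash
python3 -m inch '[[[0,0,-0.6,0,0,0.1,0],[0,0,-1.2,0,0,0.1,0],[0,0,-1.8,0,0,0.1,0],[0,0,-1.8,0,0,0.1,0],[0,0,-1.8,0,0,0.1,0],[0,0,-1.8,0,0,0.1,0],[0,0,-1.8,0,0,0.1,0],[0,0,-1.8,0,0,0.1,0]]]'
python3 - <<'E'
from h import *
z=lambda im,x,y,w,h,k:cv2.resize(im[y:y+h,x:x+w,::-1].copy(),None,fx=k,fy=k,interpolation=cv2.INTER_CUBIC)
t=save("top","pics/t5.png"); s=save("scene","pics/s5.png")
cv2.imwrite("pics/c5.png",np.hstack([z(t,90,120,130,200,3),z(s,360,90,130,200,3)]))
b=np.array([.4773,.267]);r=np.array([.6629,.2307])
for n in("top","scene"): print(n,"expected boss/tail top",w2px(n,[[*b,.182],[*r,.178]]).round(1))
print(env.get_state()["dq"].round(3))
E
```

```text
time: 6.82
ee_pos: [0.5357, 0.2563, 0.167]
tool_rot: [-0.0, 0.995, -0.095, 0.0]
wrist_force: [-0.2, -0.4, -4.9]
gripper_width: 0.0208
finger_force: 79.0
top expected boss/tail top [[118.5 256.5]
 [143.6 149.8]]
scene expected boss/tail top [[421.9 117.6]
 [483.1 176.6]]
[-0.    -0.     0.001  0.001 -0.     0.001]
```

View pics/c5.png

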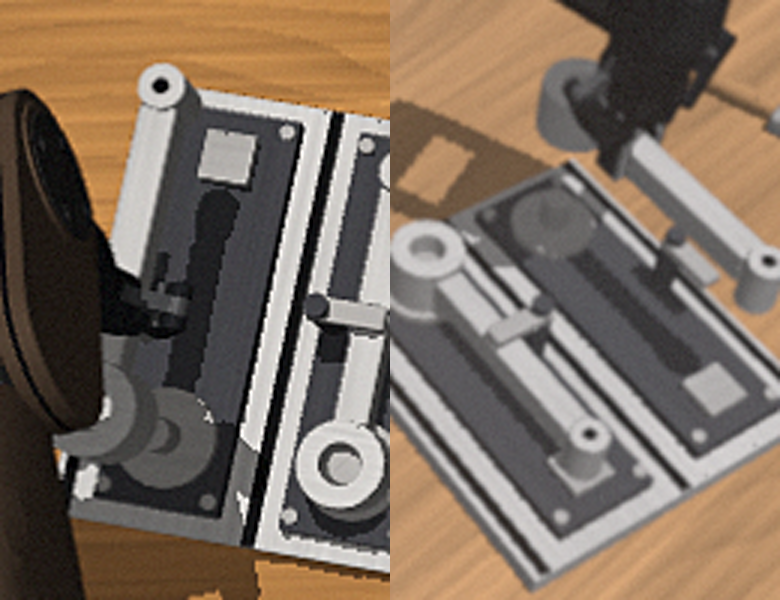

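The crops show the tail at top (143.7,148.7), expected (143.6,149.8), and at scene (486,177), expected (483,177). The boss in the scene is at about (420,120), expected (422,118). It sits over the empty fixture within a few mm, level, with nothing touching, so I'm handing it in.

```bash
python3 -c "
from rig import order; print(order.finish_job())"
```

```text
the job is handed in; nothing more can be done
None
```

I handed the job in with the aluminium lever gripped near its balance point, level and still about 10 cm above the empty left fixture, boss over the post and small end over the rest to within a few mm; the script returned no verdict.

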